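Snap a vial rack into the spring clips of a bench shaker

TASK

Take the long vial rack that stands on the bench by its bar handle and load it into the empty bay of the shaker: press it gently straight down until both spring clips have snapped over its end lugs and it stands flat on the tray, ease off as soon as you feel them snap, and let go. Do not drop it in, go on pressing once it is home, or force the soft-mounted tray down towards its stops. Leave the rack that is already loaded, the short rack, the bottle and the beaker as they are.

Things in the scene. Friction and masses are not known exactly. Their poses are not given: they have to be found in the camera images.
- rack: The long vial rack to load: white plastic, base 62 mm wide (x) and 120 mm long (y), 102 mm high, 0.28 to 0.46 kg, with 2 rows of 5 amber vials with black caps (tops 62 mm above its underside). Origin: centre of its underside; y along its length, z up. It fits the bay either way round.
- rack_handle (a point): Middle of the long rack's bar handle, 95 mm above the rack's underside: the place to grasp, fingers closing along the rack's x. The bar runs along y above the vials, 14 mm wide (x), 14 mm high, 108 mm long between the two end posts; 26 mm free between it and the vial caps.
- rack_end_l (a point): Point on the long rack's underside at its +y end, 60 mm from its origin. Above it, on the end post, a lug 24 mm wide juts out 6 mm (132 mm over both lugs): flat top 19 mm above the underside, lower side chamfered at 45 degrees down to 12 mm.
- rack_end_r (a point): The same point at the long rack's -y end, 60 mm from its origin, with the same lug above it.
- bay (a point): Centre of the empty bay, on the tray's upper face (80 mm above the bench at rest); y along the bay, z up. The rack's underside belongs here, its length along y. Low guide rails along both long sides (70 mm long, inner faces 67 mm apart, flaring outward at 6 to 14 mm height) leave the 62 mm base 2.5 mm of play a side. It moves with the tray.
- clip_nose (a point): Nose of the empty bay's spring clip at its +y end (its twin faces it at -y): bent steel strip 24 mm wide, hinged at its foot 70 mm from the bay's centre. The nose reaches in to 62 mm from the centre, 21 mm above the tray; from it a lip flares up and outward at 30 degrees from vertical to 33 mm height. The lugs touch the lips with the rack 10 mm above the tray.
- tray (a joint): Sinking of the shaker's tray on its soft rubber mounts (m): 0 at rest, grows downward, stop at 0.0135. It gives 1 mm per 2 N; 12 mm (25 N) is too hard, and 8 mm (17 N) once the rack is home. Spreading the clips by 4 mm each takes 12 to 22 N on the tray (rack's weight included) and sinks it 6 to 10.5 mm before they snap over the lugs' tops; then the force drops and the tray comes back up.
- rack_loaded: A second long rack of the same sizes, already clipped in the shaker's other bay, 96 mm from the empty bay towards the bay's -x. Origin: centre of its underside. Leave it.
- loaded_bay (a point): Centre of the bay that is already loaded, on the tray's upper face.
- rack_short: A short rack of the same make with 2 rows of 3 vials: 62 mm wide, 80 mm long, 102 mm high. Origin: centre of its underside. It and the long rack stand side by side on the bench, in either order. Leave it.
- bottle: Amber reagent bottle with a black cap, 74 mm across, 145 mm high, standing on the bench. Origin: centre of its underside. Leave it.
- beaker: White plastic beaker, 72 mm across, 75 mm high, standing on the bench. Origin: centre of its underside. Leave it.
- shaker: The bench shaker, fixed: pale case 200 x 240 mm, 62 mm high; above it the aluminium tray, 196 x 180 mm. Origin: centre of the case's underside; the empty bay is centred 48 mm towards its +x, the loaded one 48 mm towards its -x.

How it is judged (in metres and radians):
On the way, in this order (a step that is already met when the one before it is completed fails the run):
1. the long rack is lifted clear of the bench (height (world z) of rack above 0.06 m), for 0.2 s.
2. the long rack is down in the empty bay with both ends snapped under the clips (horizontal distance between rack and bay below 0.006 m and z of each of rack_end_l, rack_end_r in the frame of bay below 0.002 m and z of rack in the frame of bay above -0.003 m), for 0.2 s.
At the end, for the whole second after the job is handed in: The long rack is released and at rest in the empty bay, within 5 mm of its centre and 0.08 rad of its line (either way round), both ends of its underside under 2 mm above the tray (both clips snapped over), tray sunk under 4 mm; the loaded rack within 4 mm of home (horizontal distance between rack and bay below 0.005 m and z of each of rack_end_l, rack_end_r in the frame of bay below 0.002 m and z of rack in the frame of bay above -0.003 m and angle between the y axis of rack and the y axis of bay, either way round below 0.08 rad and value of joint tray below 0.004 m and linear speed of rack below 0.02 m/s and distance between rack_loaded and loaded_bay below 0.004 m); the robot touches nothing.
It fails at once if the tray is forced down by more than 12 mm, nearly onto its stops (value of joint tray above 0.012 m).
It fails at once if the rack is still pressed hard after it has snapped home: tray held more than 8 mm down with both ends of the rack home (z of each of rack_end_l, rack_end_r in the frame of bay below 0.001 m and horizontal distance between rack and bay below 0.01 m and value of joint tray above 0.008 m).
It fails at once if the rack already loaded is shifted more than 4 mm in its bay (distance between rack_loaded and loaded_bay above 0.004 m).
It fails at once if the short rack is shifted more than 15 mm or tipped (distance of rack_short from where it was at the start of the episode above 0.015 m or angle between rack_short's own z axis and vertical above 0.2 rad).
It fails at once if the bottle or the beaker is shifted more than 15 mm (distance of any of bottle, beaker from where it was at the start of the episode above 0.015 m).
It also fails if it takes over 48 s, if anything falls off the work surface, if the arm or the gripper's body presses on something with over 40 N, if the wrist force passes 120 N, or if a joint passes its speed limit or range.

ROBOT

A 7-joint arm with a two-finger parallel gripper is mounted at the origin on the work surface. World frame = base frame: x ahead of the robot, y to its left, z up, the work surface at z = 0. Lengths are in mm, angles in rad, forces in N, time in s.
With the tool pointing down it reaches from about 425 to 950 mm from the base axis. Payload 4.7 kg.
Tool frame: the origin (TCP) lies between the finger pads; the fingertips stand 22 mm ahead of it and the grasp point (between the pads) lies 3 mm ahead of it (ctrl.tcp_to_tips is the distance from the TCP to the fingertips, in mm); z points along the fingers, y is the line along which they close (so a half turn about z gives the same grasp; the last joint's range is limited). The gripper opens to 87 mm and grips with 3 to 60 N. Pads are 19 mm wide; open, the fingers measure 117 mm over their backs; the gripper's body (75 mm by 190 mm) begins 51 mm behind the grasp point.
Start: joints at [-1.135, 0.469, -0.049, 1.532, 0.024, 1.141, -0.082], TCP at [302.529, 603.426, 244.573] pointing down, gripper open.
Joint ranges: [-2.59, 2.59], [-0.33, 1.99], [-1.39, 1.29], [0.1, 2.45], [-1.04, 4.18], [0.21, 1.99], [-2.66, 2.66]. Speed limits (rad/s): [2.57, 2.57, 3.14, 3.14, 3.14, 3.14, 3.14].

INTERFACE

Orientations are given as a rotation vector (axis times angle).
In Python, from workcell import telemetry, viewer, ticket, ctrl gives the robot as it stands. The module is installed in compiled form; this text tells all that it offers.
- The arm moves only by the tool drive_tool, never from a script. Its argument "rows" is a list of rows, each a list of 5 numbers: the closure, from -1 (fully open) to 1 (shut), then the shift along the tool's x, y, z in m, then the turn about the tool's z in degrees. In form: [[jaw, dx, dy, dz, spin], ...]. A call has exactly 10 rows; each row shifts and turns the commanded pose from where the row before left it, along the tool's axes as they then stand; what a row does not reach is not made up. A row lasts 1/12 s, in which the tool goes at most 41.7 mm and 7.16 degrees, less where a joint would pass 70% of its speed; a pose out of reach is approached as far as the arm can. A call with a gripper value outside its range is refused whole. The fingers move at their own pace and stop on an object; "force" is the grip in N (left out, the last holds). Time passes only in rows, so rows that do not move let the fingers close, or fill a call up. It gives the time, the measured TCP pose, the force, the opening and the grip force at its end, in the units of the state.
- telemetry.observe(): the state, without advancing time (a new reading comes with each control period).
- viewer.camera(name): name is "side" or "top"; returns a dict with "pixels" (384x512x3 uint8, red, green, blue), "fovy" (degrees; the focal length in pixels is half the picture's height over the tangent of half this angle, whatever the lens; pixels are square), "cx", "cy" (the principal point, pixels), "dist_coeffs" ([k1, k2, p1, p2, k3] as OpenCV has them; the pictures are not rectified), "extrinsics" (4x4, takes a point from camera to world coordinates). Camera axes: x right, y down, z forward; pixel columns grow to the right and rows downward; lengths in mm; the calibration is good to about 2 mm. A picture is of the moment at which its call begins. There is no depth.
- ticket.job_done(): hands the job in; it is judged then, once.
The state is a dict: "time_s": time; "qpos": joint angles; "dq": joint speeds; "joint_torque": joint torques, N m; "ee_pos": TCP position; "tcp_rot": TCP orientation; "contact_force": force on the tool from outside, world axes, zero at the start; "ft_torque": the same for the moment, N m; "width": opening from 0.0 (shut) to 1.0 (fully open); "finger_force": force on a finger pad.
Only numpy, scipy, OpenCV 4.12 (cv2) and the standard library are available. Lean on these libraries where they do the work, as an engineer would, in place of code of your own. Each camera call takes 0.05 s, during which the arm holds its last target. There are 200 camera calls.

## Working session

There is one attempt and no reset: what is moved stays moved. The work goes in short steps, Python scripts to look and compute and a tool call to move; the robot and the scene stay as the last step left them, time stands still between calls to the robot, and variables do not carry over. Pictures are saved under pics/ and viewed, at most 10 in all, crops included, and the job is handed in when it is done.

Besides the shell and the picture viewer there is one more tool, called after "Emit:" by a JSON object that holds its "op" and its "data". drive_tool: Moves the arm, as the interface text tells. Its arguments: {"type":"object","properties":{"rows":{"type":"array","items":{"type":"array","items":{"type":"number"}}},"force":{"type":"number"}},"required":["rows"]}

```bash
mkdir -p pics
cat > h.py <<'E'
from workcell import telemetry, viewer, ticket, ctrl
import numpy as np, cv2
def snap(name,fn=None):
    c=viewer.camera(name); im=c["pixels"]
    if fn: cv2.imwrite("pics/"+fn,cv2.cvtColor(im,cv2.COLOR_RGB2BGR))
    f=im.shape[0]/2/np.tan(np.radians(c["fovy"])/2)
    c["K"]=np.array([[f,0,c["cx"]],[0,f,c["cy"]],[0,0,1]]);c["d"]=np.array(c["dist_coeffs"],float);c["E"]=np.array(c["extrinsics"])
    return c
def ray(c,px,z):
    u=cv2.undistortPoints(np.array(px,float).reshape(-1,1,2),c["K"],c["d"])[:,0]
    d=np.c_[u,np.ones(len(u))]@c["E"][:3,:3].T; o=c["E"][:3,3]
    z=np.broadcast_to(z,len(u))
    return o+d*((z-o[2])/d[:,2])[:,None]
def proj(c,P):
    Ei=np.linalg.inv(c["E"])
    return cv2.projectPoints(np.array(P,float).reshape(-1,3),cv2.Rodrigues(Ei[:3,:3])[0],Ei[:3,3],c["K"],c["d"])[0][:,0]
E
python3 - <<'E'
from h import *
for n in("top","side"):
    c=snap(n,n+"0.png"); print(n,c["E"].round(3).tolist(),c["K"][0,0],c["d"])
    cv2.imwrite(f"pics/{n}0.png",cv2.resize(cv2.cvtColor(c["pixels"],cv2.COLOR_RGB2BGR),(800,600),interpolation=cv2.INTER_CUBIC))
s=telemetry.observe();print(s)
E
```

```text
top [[0.02, -0.991, 0.132, 465.691], [-1.0, -0.02, -0.002, 91.644], [0.005, -0.132, -0.991, 1075.704], [0.0, 0.0, 0.0, 1.0]] 358.4665723837588 [0.03812607 0.         0.         0.         0.        ]
side [[0.812, -0.432, 0.392, 243.525], [-0.583, -0.579, 0.569, -478.997], [-0.019, -0.691, -0.722, 778.097], [0.0, 0.0, 0.0, 1.0]] 391.20461517997376 [-0.09137193  0.          0.          0.          0.        ]
{'time_s': 0.1, 'qpos': array([-1.13491373,  0.46936867, -0.04858458,  1.53355549,  0.02411233,
        1.14095244, -0.0822951 ]), 'dq': array([ 0.00192306, -0.00208062, -0.000179  , -0.00424544,  0.00098353,
        0.00013568, -0.00034214]), 'joint_torque': array([ 1.05204694e-03, -5.09172571e+01, -8.07095272e-02, -2.36826020e+01,
       -6.13844208e-02,  3.44377477e-02,  7.38745530e-05]), 'ee_pos': array([302.33379006, 602.97085398, 243.6070068 ]), 'tcp_rot': array([-7.23406106e-01, -3.05683937e+00,  2.61899449e-03]), 'contact_force': array([-1.42020666, -0.01191424, -0.37040835]), 'ft_torque': array([-0.0215215 ,  0.02548276, -0.00148984]), 'finger_force': 0.0, 'width': 1.000152881639233}
```

View pics/top0.png

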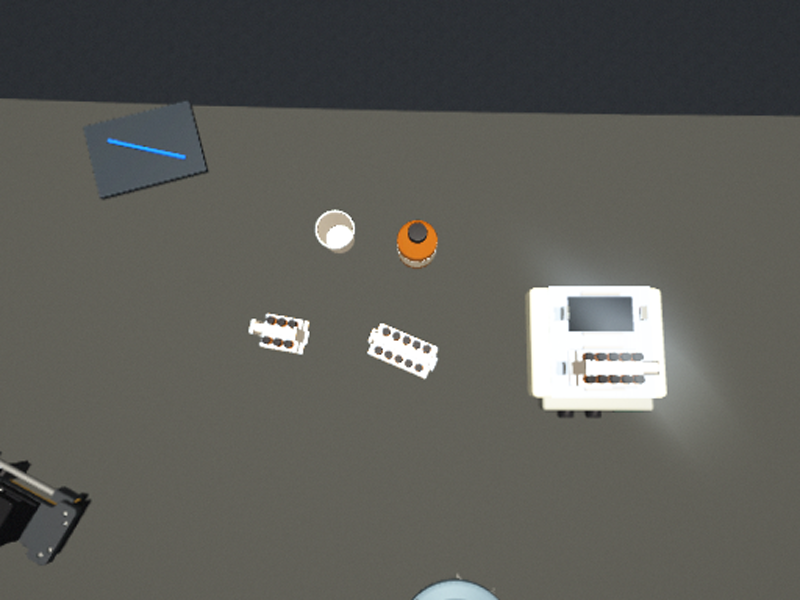

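View pics/side0.png

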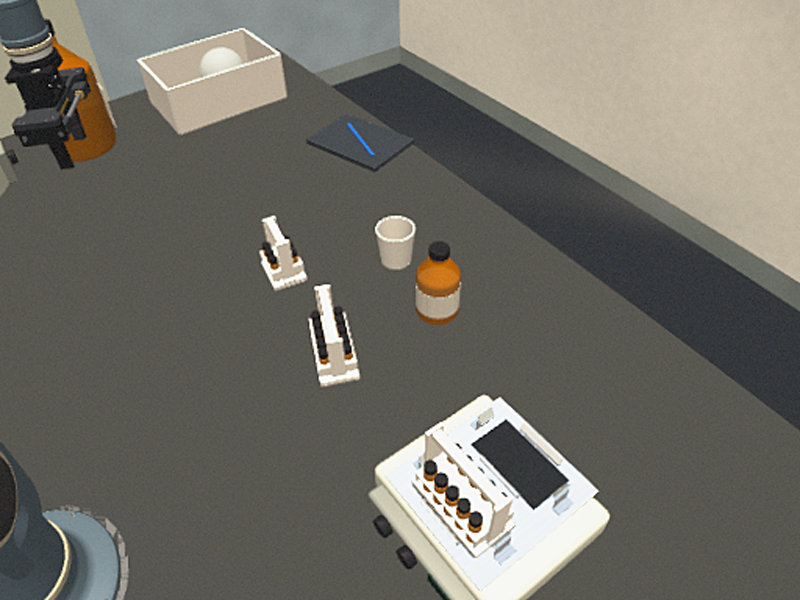

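The top view shows the long rack near (403,350), the short rack at (282,333), and the empty bay's dark pad at (600,314), with the loaded rack below it at (615,368). Next I'll measure from the cap blobs and the pad.

Run:
```python
from h import *
c=snap("top"); s=snap("side")
def blobs(c,box,thr,amin,amax):
    x0,y0,x1,y1=[int(v*.64) for v in box]
    g=c["pixels"].max(2)[y0:y1,x0:x1]; g=cv2.resize(g,None,fx=8,fy=8,interpolation=cv2.INTER_CUBIC)
    n,l,st,ce=cv2.connectedComponentsWithStats((g<thr).astype(np.uint8))
    return [((ce[i]+.5)/8-.5+[x0,y0], st[i]) for i in range(1,n) if amin*64<st[i][4]<amax*64]
for nm,box,z in(("long",(374,324,436,372),62),("loaded",(580,350,648,386),142)):
    b=blobs(c,box,70,3,60); P=ray(c,[q[0] for q in b],z)
    print(nm,[(p.round(0)[:2].tolist(),int(q[1][4]//64)) for p,q in zip(P,b)])
b=blobs(c,(555,290,645,338),130,200,3000)
for q in b: print("pad",ray(c,[q[0]],80).round(1),q[1]/8)
# crops for viewing
def crop(c,x0,y0,x1,y1,f):
    return cv2.resize(cv2.cvtColor(c["pixels"][y0:y1,x0:x1],cv2.COLOR_RGB2BGR),None,fx=f,fy=f,interpolation=cv2.INTER_CUBIC)
a=crop(c,330,178,430,268,4); r=crop(c,225,195,295,250,5)
cv2.imwrite("pics/shk.png",np.hstack([a,cv2.copyMakeBorder(r,0,360-275,0,0,0)]))
```

```text
Traceback (most recent call last):
  File "h.py", line 10, in ray
    u=cv2.undistortPoints(np.array(px,float).reshape(-1,1,2),c["K"],c["d"])[:,0]
      ~~~~~~~~~~~~~~~~~~~^^^^^^^^^^^^^^^^^^^^^^^^^^^^^^^^^^^^^^^^^^^^^^^^^^
cv2.error: OpenCV(4.12.0) /io/opencv/modules/calib3d/src/undistort.dispatch.cpp:347: error: (-215:Assertion failed) CV_IS_MAT(_src) && CV_IS_MAT(_dst) && (_src->rows == 1 || _src->cols == 1) && (_dst->rows == 1 || _dst->cols == 1) && _src->cols + _src->rows - 1 == _dst->rows + _dst->cols - 1 && (CV_MAT_TYPE(_src->type) == CV_32FC2 || CV_MAT_TYPE(_src->type) == CV_64FC2) && (CV_MAT_TYPE(_dst->type) == CV_32FC2 || CV_MAT_TYPE(_dst->type) == CV_64FC2) in function 'cvUndistortPointsInternal'
```

Run:
```python
from h import *
c=snap("top")
def crop(c,x0,y0,x1,y1,f):
    return cv2.resize(cv2.cvtColor(c["pixels"][y0:y1,x0:x1],cv2.COLOR_RGB2BGR),None,fx=f,fy=f,interpolation=cv2.INTER_CUBIC)
a=crop(c,332,178,432,268,4.4); r=crop(c,228,200,288,250,6)
cv2.imwrite("pics/shk.png",np.hstack([a,cv2.copyMakeBorder(r,0,a.shape[0]-r.shape[0],0,0,0)]))
# dark pad
g=cv2.resize(c["pixels"].max(2)[185:220,355:412],None,fx=8,fy=8,interpolation=cv2.INTER_CUBIC)
n,l,st,ce=cv2.connectedComponentsWithStats((g<150).astype(np.uint8))
i=1+st[1:,4].argmax(); m=(l==i).astype(np.uint8)
k=cv2.findContours(m,0,1)[0][0]; R=cv2.minAreaRect(k)
pt=(cv2.boxPoints(R)+.5)/8-.5+[355,185]
P=ray(c,pt,80);print("pad",P.round(1)[:,:2].tolist(),P.mean(0).round(1))
```

```text
pad [[611.5, -189.5], [614.2, -302.9], [554.2, -301.2], [551.4, -188.7]] [ 582.8 -245.6   80. ]
```

View pics/shk.png

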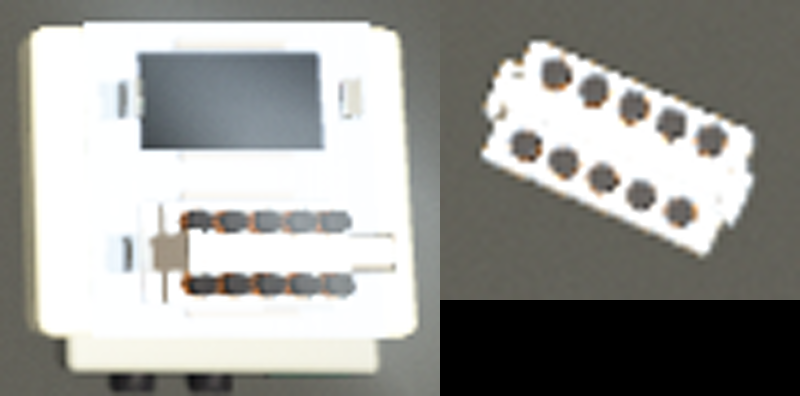

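The crop shows the bay's pad spanning (138,52)–(323,150). The long rack's caps run from (556,74) to (711,140) and from (526,145) to (680,211).

Run:
```python
from h import *
c=snap("top")
L=np.array([[556,74],[711,140],[526,145],[680,211]],float); L=(L-[440,0]+.5)/6-.5+[228,200]
A=ray(c,L,62);print(A.round(1)); 
d=(A[0]-A[1]+A[2]-A[3])[:2];print("rack",A.mean(0).round(1),"yaw",np.arctan2(-d[0],d[1]))
L=np.array([[200,220],[337,222],[202,284],[338,285]],float); L=(L+.5)/4.4-.5+[332,178]
A=ray(c,L,142);d=(A[0]-A[1]+A[2]-A[3])[:2];print("loaded",A.mean(0).round(1),"yaw",np.arctan2(-d[0],d[1]),A.round(1).tolist())
s=telemetry.observe();R=cv2.Rodrigues(s["tcp_rot"])[0];print(s["ee_pos"],R.round(3),s["qpos"])
```

```text
[[544.6 135.3  62. ]
 [515.   61.6  62. ]
 [510.9 148.5  62. ]
 [481.6  75.6  62. ]]
rack [513.  105.2  62. ] yaw -0.3824943379641095
loaded [ 486.5 -245.8  142. ] yaw 0.011893240073619084 [[504.7, -206.0, 142.0], [505.3, -285.8, 142.0], [467.4, -206.3, 142.0], [468.7, -285.0, 142.0]]
[302.43887523 603.25376094 244.2123242 ] [[-0.894  0.448 -0.   ]
 [ 0.448  0.894 -0.001]
 [ 0.    -0.001 -1.   ]] [-1.13491068  0.46888104 -0.04860973  1.53290312  0.0240965   1.14099982
 -0.08229695]
```

Emit:
{"op": "drive_tool", "data": {"rows": [[-1,-0.0275,-0.0234,0,0],[-1,-0.0275,-0.0234,0,0],[-1,-0.0275,-0.0234,0,0],[-1,-0.0275,-0.0234,0,0],[-1,-0.0275,-0.0234,0,0],[-1,-0.0275,-0.0234,0,0],[-1,-0.0275,-0.0234,0,0],[-1,-0.0275,-0.0234,0,0],[-1,-0.0275,-0.0234,0,0],[-1,-0.0275,-0.0234,0,0]], "force": 30}}

```text
time_s: 1.13
ee_pos: [443.9, 269.3, 244.8]
tcp_rot: [0.723, 3.057, 0.001]
contact_force: [0.7, 0.4, 0.5]
width: 1.001
finger_force: 0.0
```

Emit:
{"op": "drive_tool", "data": {"rows": [[-1,-0.0274,-0.0234,0,0],[-1,-0.0274,-0.0234,0,0],[-1,-0.0274,-0.0234,0,0],[-1,-0.0274,-0.0234,0,0],[-1,-0.0274,-0.0234,0,0],[-1,0,0,0,7],[-1,0,0,0,7],[-1,0,0,0,7],[-1,0,0,0,7],[-1,0,0,0,7]]}}

```text
time_s: 1.97
ee_pos: [513.5, 104.9, 244.6]
tcp_rot: [-1.618, -2.693, -0.0]
contact_force: [0.2, 1.5, -0.3]
width: 1.002
finger_force: 0.0
```

Emit:
{"op": "drive_tool", "data": {"rows": [[-1,0,0,0,7],[-1,0,0,0,7],[-1,0,0,0,7],[-1,0,0,0,7],[-1,0,0,0,7],[-1,0,0,0,7],[-1,0,0,0,7],[-1,0,0,0,1.3],[-1,0,0,0,0],[-1,0,0,0,0]]}}

```text
time_s: 2.8
ee_pos: [513.4, 105.1, 244.6]
tcp_rot: [-2.601, -1.762, -0.0]
contact_force: [0.4, -0.4, 0.3]
width: 0.999
finger_force: 0.0
```

```bash
cat >> h.py <<'E'
def go(x,y,z,yaw_y):
    s=telemetry.observe();R=cv2.Rodrigues(s["tcp_rot"])[0]
    a=np.degrees(np.arctan2(R[1,1],R[0,1]))
    print("pos",s["ee_pos"].round(1),"yang",a.round(2),"z",R[:,2].round(3),"shift",(R.T@(np.array([x,y,z])-s["ee_pos"])).round(1),"spin",round(a-yaw_y,2),"F",s["contact_force"].round(1),"t",s["time_s"],s["width"],s["finger_force"])
E
python3 - <<'E'
from h import *
go(513,105.2,98,-21.9)
c=snap("side"); q=proj(c,[513,105,95])[0].astype(int);print(q)
im=c["pixels"][q[1]-70:q[1]+70,q[0]-90:q[0]+90]
cv2.imwrite("pics/s1.png",cv2.resize(cv2.cvtColor(im,4),None,fx=4,fy=4,interpolation=2))
E
```

```text
pos [513.4 105.1 244.6] yang -21.78 z [ 0.  0. -1.] shift [-1.000e-01 -4.000e-01  1.466e+02] spin 0.12 F [ 0.4 -0.4  0.3] t 2.8 0.9988506661711828 0.0
[209 202]
```

View pics/s1.png

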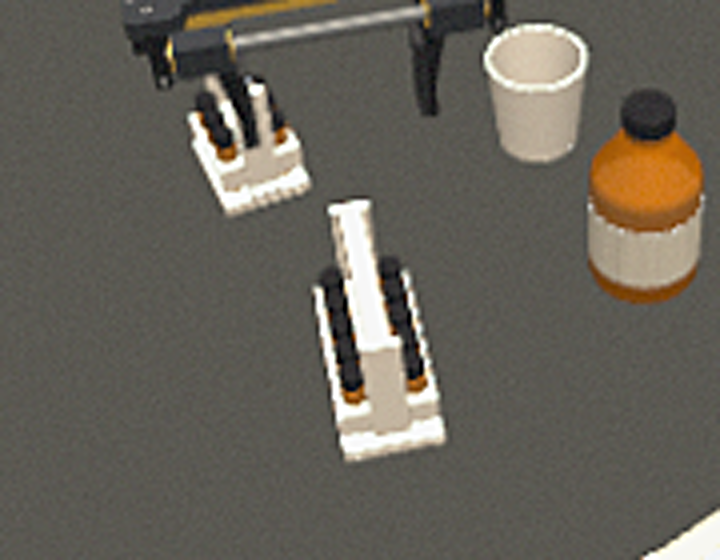

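The side crop shows the bar's top running from (350,203) to (378,345). The predicted handle point at (360,280) lies on it, so I'll descend and grasp.

Emit:
{"op": "drive_tool", "data": {"rows": [[-1,0,0,0.02,0],[-1,0,0,0.02,0],[-1,0,0,0.02,0],[-1,0,0,0.02,0],[-1,0,0,0.02,0],[-1,0,0,0.02,0],[-1,0,0,0.0166,0],[-1,0,0,0.01,0],[-1,0,0,0,0],[-1,0,0,0,0]]}}

```text
time_s: 3.68
ee_pos: [513.6, 104.9, 98.0]
tcp_rot: [-2.603, -1.759, 0.001]
contact_force: [-0.0, -0.4, -0.4]
width: 1.0
finger_force: 0.0
```

Emit:
{"op": "drive_tool", "data": {"rows": [[0,0,0,0,0],[0.3,0,0,0,0],[0.5,0,0,0,0],[0.7,0,0,0,0],[1,0,0,0,0],[1,0,0,0,0],[1,0,0,0,0],[1,0,0,0,0],[1,0,0,0,0],[1,0,0,0,0]], "force": 35}}

```text
time_s: 4.52
ee_pos: [513.5, 105.0, 97.9]
tcp_rot: [-2.603, -1.758, 0.0]
contact_force: [0.2, 0.2, -0.4]
width: 0.326
finger_force: 0.0
```

Run:
```python
from h import *
go(513,105.2,98,-21.9)
```

```text
pos [513.5 105.   97.9] yang -21.93 z [-0.  0. -1.] shift [ 0.  -0.5 -0.1] spin -0.03 F [ 0.2  0.2 -0.4] t 4.5167 0.3264612135611599 0.0
```

Still closing.

Emit:
{"op": "drive_tool", "data": {"rows": [[1,0,0,0,0],[1,0,0,0,0],[1,0,0,0,0],[1,0,0,0,0],[1,0,0,0,0],[1,0,0,0,0],[1,0,0,0,0],[1,0,0,0,0],[1,0,0,0,0],[1,0,0,0,0]], "force": 40}}

```text
time_s: 5.35
ee_pos: [513.5, 105.0, 97.9]
tcp_rot: [-2.603, -1.758, -0.0]
contact_force: [0.2, -0.5, -2.2]
width: 0.157
finger_force: 40.0
```

Emit:
{"op": "drive_tool", "data": {"rows": [[1,0,0,-0.005,0],[1,0,0,-0.01,0],[1,0,0,-0.02,0],[1,0,0,-0.025,0],[1,0,0,-0.03,0],[1,0,0,-0.03,0],[1,0,0,-0.03,0],[1,0,0,-0.025,0],[1,0,0,-0.015,0],[1,0,0,0,0]]}}

```text
time_s: 6.18
ee_pos: [515.2, 105.1, 292.3]
tcp_rot: [2.603, 1.757, 0.012]
contact_force: [1.2, -0.0, -2.6]
width: 0.151
finger_force: 40.0
```

Run:
```python
from h import *
go(583,-246,288,0.9)
c=snap("side"); q=proj(c,[513,105,240])[0].astype(int);print(q)
im=c["pixels"][max(q[1]-70,0):q[1]+80,q[0]-90:q[0]+90]
cv2.imwrite("pics/s2.png",cv2.resize(cv2.cvtColor(im,4),None,fx=4,fy=4,interpolation=2))
```

```text
pos [515.2 105.1 292.3] yang -21.95 z [ 0.007  0.003 -1.   ] shift [-300.3  194.1    3.6] spin -22.85 F [ 1.2 -0.  -2.6] t 6.1833 0.1514350083516229 39.9984716065228
[202 155]
```

View pics/s2.png

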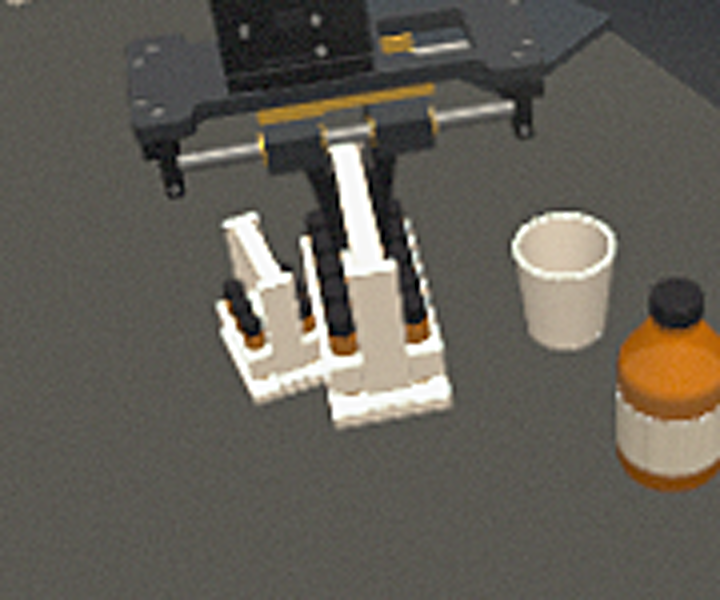

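The rack hangs level in the grip. Next I'll carry it over the bay.

Emit:
{"op": "drive_tool", "data": {"rows": [[1,-0.012,0.008,0,0],[1,-0.02,0.013,0,0],[1,-0.026,0.017,0,0],[1,-0.026,0.017,0,0],[1,-0.026,0.017,0,0],[1,-0.026,0.017,0,0],[1,-0.026,0.017,0,0],[1,-0.026,0.017,0,0],[1,-0.026,0.017,0,0],[1,-0.026,0.017,0,0]]}}

```text
time_s: 7.07
ee_pos: [568.4, -177.3, 285.8]
tcp_rot: [-2.601, -1.757, 0.004]
contact_force: [0.9, 0.2, -2.9]
width: 0.152
finger_force: 40.0
```

Emit:
{"op": "drive_tool", "data": {"rows": [[1,-0.026,0.017,0,0],[1,-0.02,0.012,0,0],[1,-0.014,0.008,0,0],[1,0,0,0,-4],[1,0,0,0,-5],[1,0,0,0,-5],[1,0,0,0,-5],[1,0,0,0,-3.8],[1,0,0,0,0],[1,0,0,0,0]]}}

```text
time_s: 7.9
ee_pos: [580.6, -245.5, 286.2]
tcp_rot: [-2.205, -2.234, 0.002]
contact_force: [0.1, 0.6, -3.8]
width: 0.158
finger_force: 40.0
```

Run:
```python
from h import *
go(583,-246,205,0.9)
```

```text
pos [ 580.6 -245.5  286.2] yang 0.75 z [-0.003  0.001 -1.   ] shift [-0.7  2.7 81.2] spin -0.15 F [ 0.1  0.6 -3.8] t 7.9 0.1576692745546454 39.9976858869195
```

Emit:
{"op": "drive_tool", "data": {"rows": [[1,0,0.0025,0.01,0],[1,0,0,0.012,0],[1,0,0,0.012,0],[1,0,0,0.012,0],[1,0,0,0.012,0],[1,0,0,0.01,0],[1,0,0,0.008,0],[1,0,0,0.004,0],[1,0,0,0,0],[1,0,0,0,0]]}}

```text
time_s: 8.73
ee_pos: [584.1, -245.9, 208.0]
tcp_rot: [2.204, 2.238, 0.0]
contact_force: [0.1, -0.8, -2.6]
width: 0.157
finger_force: 40.0
```

Run:
```python
from h import *
go(583,-246,205,0.9)
a=snap("side");q=proj(a,[583,-246,130])[0].astype(int);print(q)
y0,x0=max(0,min(q[1]-75,384-150)),max(0,min(q[0]-80,512-160));print(x0,y0)
A=cv2.resize(cv2.cvtColor(a["pixels"][y0:y0+150,x0:x0+160],4),None,fx=4,fy=4,interpolation=2)
cv2.imwrite("pics/s3.png",A)
t=snap("top");cv2.imwrite("pics/t3.png",cv2.resize(cv2.cvtColor(t["pixels"][178:268,332:432],4),None,fx=6,fy=6,interpolation=2))
```

```text
pos [ 584.1 -245.9  208. ] yang 0.86 z [ 0. -0. -1.] shift [-0.1 -1.1  3. ] spin -0.04 F [ 0.1 -0.8 -2.6] t 8.7333 0.1570088100161683 39.998069666326046
[335 282]
255 207
```

View pics/s3.png

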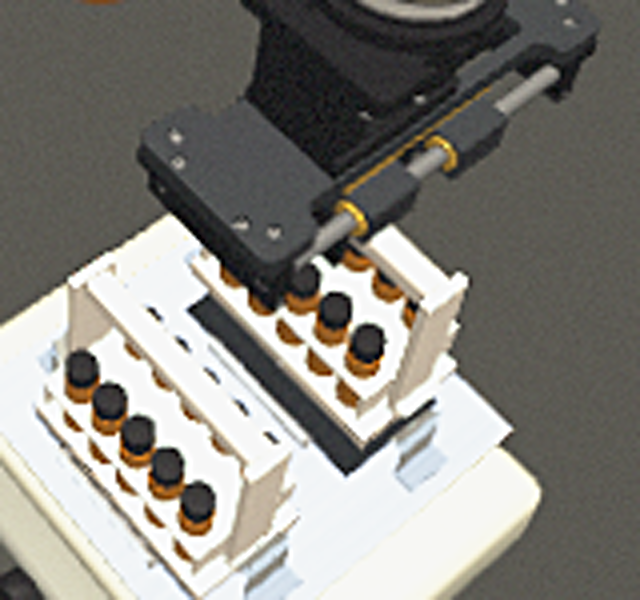

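View pics/t3.png

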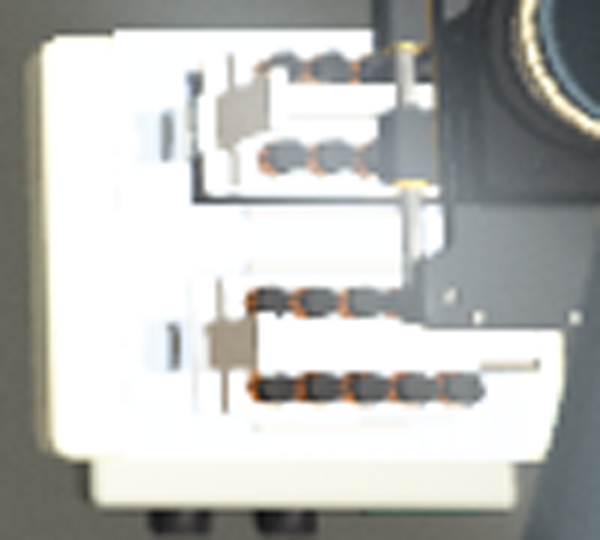

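The side view shows the rack level above the pad, with its near lower corner at about (363,447). The top view shows the +y post-top edges at x≈268 (held) and x≈255 (loaded). I'll compare these two edges to get the y error.

Run:
```python
from h import *
t=snap("top");a=snap("side")
f=lambda L,k,o:(np.array(L,float)+.5)/k-.5+o
p=f([[268,110],[255,343]],6,[332,178]); print("post tops",ray(t,p,[212,182]).round(1).tolist())
# left bottom outline of post: lug region
sd=f([[363,447],[455,370],[430,297],[465,280],[245,475],[293,450]],4,[255,207])
print("side obs",ray(a,sd,[110,110,212,212,182,182]).round(1).tolist())
def rk(c,yaw,pts):
    R=np.array([[np.cos(yaw),-np.sin(yaw)],[np.sin(yaw),np.cos(yaw)]]);return np.array([[*(R@p[:2]+c[:2]),p[2]+c[2]] for p in pts])
pts=[[-31,-60,0],[31,-60,0],[-7,-60,102],[7,-60,102]]
for n,ctr in(("held",[584.1,-245.9,110]),("loaded",[486.5,-245.8,80])):
    print(n,((proj(a,rk(ctr,.015,pts))-[255,207]+.5)*4).round(0).tolist(), rk(ctr,.015,pts).round(1).tolist())
```

```text
post tops [[578.2, -183.5, 212.0], [485.3, -185.5, 182.0]]
side obs [[555.5, -304.3, 110.0], [618.0, -302.2, 110.0], [577.4, -299.2, 212.0], [595.1, -302.4, 212.0], [475.3, -303.3, 182.0], [498.2, -306.9, 182.0]]
held [[364.0, 453.0], [457.0, 378.0], [443.0, 308.0], [466.0, 290.0]] [[554.0, -306.4, 110.0], [616.0, -305.4, 110.0], [578.0, -306.0, 212.0], [592.0, -305.8, 212.0]]
loaded [[195.0, 604.0], [297.0, 523.0], [259.0, 473.0], [285.0, 454.0]] [[456.4, -306.3, 80.0], [518.4, -305.3, 80.0], [480.4, -305.9, 182.0], [494.4, -305.7, 182.0]]
```

Emit:
{"op": "drive_tool", "data": {"rows": [[1,-0.0015,-0.001,0,0],[1,0,0,0.002,0],[1,0,0,0.002,0],[1,0,0,0.002,0],[1,0,0,0.002,0],[1,0,0,0.002,0],[1,0,0,0.002,0],[1,0,0,0.002,0],[1,0,0,0,0],[1,0,0,0,0]]}}

```text
time_s: 9.77
ee_pos: [582.9, -247.2, 193.7]
tcp_rot: [-2.204, -2.238, 0.0]
contact_force: [0.4, 0.3, -2.7]
width: 0.156
finger_force: 40.0
```

Emit:
{"op": "drive_tool", "data": {"rows": [[1,0,0,0.001,0],[1,0,0,0.001,0],[1,0,0,0.001,0],[1,0,0,0.001,0],[1,0,0,0.001,0],[1,0,0,0.001,0],[1,0,0,0,0],[1,0,0,0,0],[1,0,0,0,0],[1,0,0,0,0]]}}

```text
time_s: 10.6
ee_pos: [583.0, -247.0, 188.0]
tcp_rot: [-2.204, -2.238, -0.001]
contact_force: [-0.2, -0.7, -3.0]
width: 0.149
finger_force: 40.0
```

Run:
```python
from h import *
go(582.9,-247.4,188,0.9);print(telemetry.observe()["ft_torque"])
```

```text
pos [ 583. -247.  188.] yang 0.88 z [ 0.  0. -1.] shift [-0.4 -0.1 -0. ] spin -0.02 F [-0.2 -0.7 -3. ] t 10.6 0.14892071489997777 39.99754814431071
[ 0.12020839  0.06199964 -0.01985159]
```

Emit:
{"op": "drive_tool", "data": {"rows": [[1,0,0,0.0005,0],[1,0,0,0.0005,0],[1,0,0,0.0005,0],[1,0,0,0.0005,0],[1,0,0,0.0005,0],[1,0,0,0.0005,0],[1,0,0,0,0],[1,0,0,0,0],[1,0,0,0,0],[1,0,0,0,0]], "force": 60}}

```text
time_s: 11.43
ee_pos: [583.2, -247.3, 185.1]
tcp_rot: [2.204, 2.238, 0.0]
contact_force: [0.6, 0.9, 1.4]
width: 0.156
finger_force: 60.0
```

Emit:
{"op": "drive_tool", "data": {"rows": [[1,0,0,0.0005,0],[1,0,0,0.0005,0],[1,0,0,0.0005,0],[1,0,0,0.0005,0],[1,0,0,0.0005,0],[1,0,0,0.0005,0],[1,0,0,0,0],[1,0,0,0,0],[1,0,0,0,0],[1,0,0,0,0]]}}

```text
time_s: 12.27
ee_pos: [583.1, -247.2, 182.1]
tcp_rot: [2.204, 2.238, 0.0]
contact_force: [1.0, 1.0, 4.1]
width: 0.152
finger_force: 60.0
```

Run:
```python
from h import *
go(582.9,-247.4,178,0.9);print(telemetry.observe()["ft_torque"])
```

```text
pos [ 583.1 -247.2  182.1] yang 0.87 z [ 0.  0. -1.] shift [-0.2 -0.2  4.1] spin -0.03 F [1.  1.  4.1] t 12.2667 0.15154631684342962 59.99818526208401
[0.09377761 0.10626205 0.00758848]
```

Emit:
{"op": "drive_tool", "data": {"rows": [[1,0,0,0.0005,0],[1,0,0,0.0005,0],[1,0,0,0.0005,0],[1,0,0,0.0005,0],[1,0,0,0.0005,0],[1,0,0,0,0],[1,0,0,0,0],[1,0,0,0,0],[1,0,0,0,0],[1,0,0,0,0]]}}

```text
time_s: 13.1
ee_pos: [583.3, -247.4, 180.1]
tcp_rot: [2.204, 2.238, 0.001]
contact_force: [-0.5, 1.9, 7.5]
width: 0.153
finger_force: 60.0
```

Emit:
{"op": "drive_tool", "data": {"rows": [[1,0,0,0.0005,0],[1,0,0,0.0005,0],[1,0,0,0.0005,0],[1,0,0,0.0005,0],[1,0,0,0,0],[1,0,0,0,0],[1,0,0,0,0],[1,0,0,0,0],[1,0,0,0,0],[1,0,0,0,0]]}}

```text
time_s: 13.93
ee_pos: [583.4, -247.5, 178.7]
tcp_rot: [2.204, 2.237, 0.001]
contact_force: [-0.5, 1.6, 9.4]
width: 0.153
finger_force: 60.0
```

Emit:
{"op": "drive_tool", "data": {"rows": [[1,0,0,0.0005,0],[1,0,0,0.0005,0],[1,0,0,0.0005,0],[1,0,0,0,0],[1,0,0,0,0],[1,0,0,0,0],[1,0,0,0,0],[1,0,0,0,0],[1,0,0,0,0],[1,0,0,0,0]]}}

```text
time_s: 14.77
ee_pos: [583.7, -247.7, 177.6]
tcp_rot: [2.203, 2.237, 0.002]
contact_force: [-0.9, 2.5, 10.8]
width: 0.155
finger_force: 60.0
```

Run:
```python
from h import *
go(582.9,-247.4,178,0.9);print(telemetry.observe()["ft_torque"])
```

```text
pos [ 583.7 -247.7  177.6] yang 0.87 z [ 0.002 -0.    -1.   ] shift [ 0.3 -0.8 -0.4] spin -0.03 F [-0.9  2.5 10.8] t 14.7667 0.15549643427406903 60.01389289274812
[0.29329976 0.40602665 0.00910883]
```

Lateral force is building in +y, so I'll comply by about 0.8 mm and keep pressing in small steps.

Emit:
{"op": "drive_tool", "data": {"rows": [[1,0.0004,0,0,0],[1,0.0004,0,0,0],[1,0,0,0.0005,0],[1,0,0,0.0005,0],[1,0,0,0,0],[1,0,0,0,0],[1,0,0,0,0],[1,0,0,0,0],[1,0,0,0,0],[1,0,0,0,0]]}}

```text
time_s: 15.6
ee_pos: [583.5, -246.7, 175.0]
tcp_rot: [2.204, 2.237, 0.001]
contact_force: [3.2, -0.2, 3.3]
width: 0.152
finger_force: 60.0
```

Emit:
{"op": "drive_tool", "data": {"rows": [[1,0,0,0.0005,0],[1,0,0,0.0005,0],[1,0,0,0.0005,0],[1,0,0,0,0],[1,0,0,0,0],[1,0,0,0,0],[1,0,0,0,0],[1,0,0,0,0],[1,0,0,0,0],[1,0,0,0,0]]}}

```text
time_s: 16.43
ee_pos: [583.6, -246.7, 174.0]
tcp_rot: [2.203, 2.237, 0.001]
contact_force: [3.5, 0.0, 6.3]
width: 0.152
finger_force: 60.0
```

Run:
```python
from h import *
go(582.9,-246.6,178,0.9);print(telemetry.observe()["ft_torque"])
```

```text
pos [ 583.6 -246.7  174. ] yang 0.88 z [ 0.002 -0.001 -1.   ] shift [ 0.1 -0.7 -4. ] spin -0.02 F [3.5 0.  6.3] t 16.4333 0.15202786749101882 59.99850718304515
[-0.1190053  -0.60681901  0.01413503]
```

The force dropped from 10.8 to 3.3 N and the height matches home, so it has snapped. Easing off now.

Emit:
{"op": "drive_tool", "data": {"rows": [[1,0,-0.0003,-0.0005,0],[1,0,0,-0.0005,0],[1,0,0,-0.0005,0],[1,0,0,-0.0005,0],[1,0,0,-0.0005,0],[1,0,0,0,0],[1,0,0,0,0],[1,0,0,0,0],[1,0,0,0,0],[1,0,0,0,0]]}}

```text
time_s: 17.27
ee_pos: [582.4, -246.5, 175.7]
tcp_rot: [-2.204, -2.238, 0.0]
contact_force: [3.3, 0.2, 2.1]
width: 0.151
finger_force: 60.0
```

Run:
```python
from h import *
go(582.9,-246.6,178,0.9);print(telemetry.observe()["ft_torque"])
a=snap("side")
cv2.imwrite("pics/s4.png",cv2.resize(cv2.cvtColor(a["pixels"][234:384,255:415],4),None,fx=4,fy=4,interpolation=2))
```

```text
pos [ 582.4 -246.5  175.7] yang 0.86 z [-0.  0. -1.] shift [-0.1  0.5 -2.3] spin -0.04 F [3.3 0.2 2.1] t 17.2667 0.15067965002720907 60.02697017043829
[-0.33241519 -0.64100845 -0.03035837]
```

View pics/s4.png

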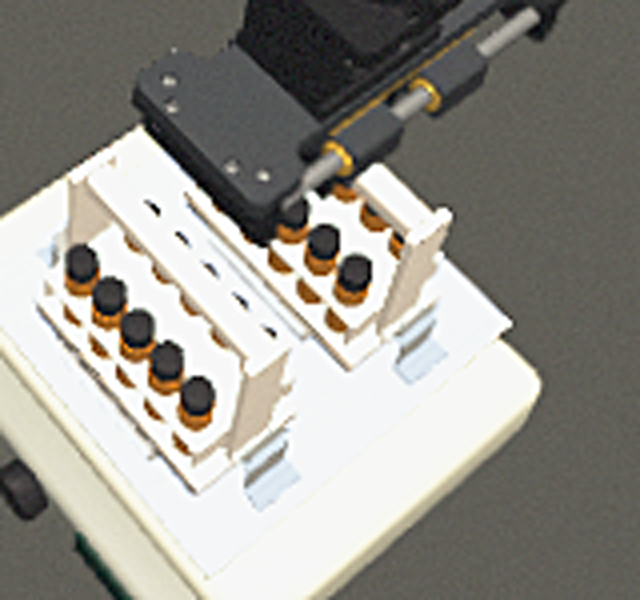

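The side view shows the rack down on the tray, with its -y clip at (420,340) over the lug just like the loaded rack's clip. I'll ease the last bit and release.

Emit:
{"op": "drive_tool", "data": {"rows": [[1,0,0.0005,-0.0005,0],[1,0,0.0005,-0.0005,0],[1,0,0,0,0],[1,0,0,0,0],[0.6,0,0,0,0],[0.5,0,0,0,0],[0.4,0,0,0,0],[0.3,0,0,0,0],[0.2,0,0,0,0],[0.2,0,0,0,0]], "force": 20}}

```text
time_s: 18.15
ee_pos: [583.4, -246.2, 176.7]
tcp_rot: [-2.204, -2.238, 0.0]
contact_force: [-0.4, -0.1, -0.7]
width: 0.381
finger_force: 0.0
```

Emit:
{"op": "drive_tool", "data": {"rows": [[0.2,0,0,0,0],[0.2,0,0,0,0],[0.2,0,0,0,0],[0.2,0,0,0,0],[0.2,0,0,0,0],[0.2,0,0,0,0],[0.2,0,0,0,0],[0.2,0,0,0,0],[0.2,0,0,0,0],[0.2,0,0,0,0]]}}

```text
time_s: 18.98
ee_pos: [583.6, -246.5, 176.9]
tcp_rot: [-2.205, -2.238, -0.0]
contact_force: [0.5, -0.4, 0.2]
width: 0.401
finger_force: 0.0
```

Released at about 35 mm opening, so I'll go straight up and then look.

Emit:
{"op": "drive_tool", "data": {"rows": [[0.2,0,0,-0.005,0],[0.2,0,0,-0.01,0],[0.2,0,0,-0.015,0],[0.2,0,0,-0.02,0],[0.2,0,0,-0.025,0],[0.2,0,0,-0.025,0],[0.2,0,0,-0.025,0],[0.2,0,0,-0.025,0],[0.2,0,0,-0.01,0],[0.2,0,0,0,0]]}}

```text
time_s: 19.82
ee_pos: [584.7, -247.4, 340.5]
tcp_rot: [2.201, 2.234, 0.005]
contact_force: [0.5, -1.1, -0.2]
width: 0.398
finger_force: 0.0
```

Emit:
{"op": "drive_tool", "data": {"rows": [[0.2,0.025,0,0,0],[0.2,0.025,0,0,0],[0.2,0.025,0,0,0],[0.2,0.025,0,0,0],[0.2,0.025,0,0,0],[0.2,0.025,0,0,0],[0.2,0.025,0,0,0],[0.2,0.025,0,0,0],[0.2,0.02,0,0,0],[0.2,0,0,0,0]]}}

```text
time_s: 20.65
ee_pos: [579.6, -20.4, 334.9]
tcp_rot: [-2.192, -2.244, 0.001]
contact_force: [0.1, 0.9, -0.4]
width: 0.398
finger_force: 0.0
```

Run:
```python
from h import *
a=snap("side");t=snap("top")
A=cv2.resize(cv2.cvtColor(a["pixels"][240:384,245:395],4),(400,384),interpolation=2)
T=cv2.resize(cv2.cvtColor(t["pixels"][178:274,332:432],4),(400,384),interpolation=2)
cv2.imwrite("pics/f.png",np.hstack([A,T]))
```

```text
(no output)
```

View pics/f.png

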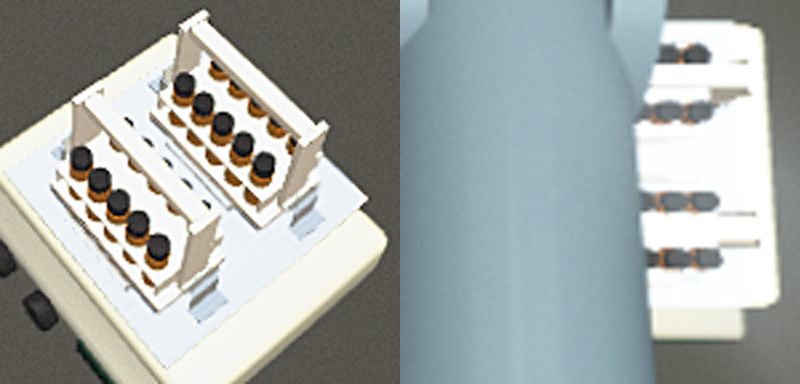

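The side view shows both racks standing equally low and level, with each clip seated over its lug ((305,210) and (158,85)). Handing in.

```bash
python3 -c "
from h import *
print(ticket.job_done())"
```

```text
the job is handed in; nothing more can be done
None
```

I loaded the long rack into the empty bay and handed the job in at about 21 s. The force drop and seated height showed both clips had snapped; I then eased off, let go and moved clear, but no verdict came back.

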